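# Charge the glaze mill and hold its lid at pulse

## Robot

A 6-joint arm with a two-finger parallel gripper is mounted at the origin on a cart in front of the work surface, level with it; the furniture and walls round the work are solid. World frame = base frame: x ahead of the robot, y to its left, z up, the work surface at z = 0. Lengths are in m, angles in degrees, forces in N, time in s.
With the tool pointing down it reaches from about 0.4 to 0.825 m from the base axis. Payload 7 kg.
Tool frame: the origin (TCP) lies at the very end of the fingers, on their centre line; the grasp point (between the pads) lies 19 mm behind it; z points along the fingers, y is the line along which they close (so a half turn about z gives the same grasp; the last joint's range is limited). The gripper opens to 88 mm and grips with 3 to 60 N. Pads are 19 mm wide; open, the fingers measure 130 mm over their backs; the gripper's body (78 mm by 193 mm) begins 47 mm behind the grasp point.
Start: joints at [-54.024, 20.546, 0.682, 0, -70.136, -16.507], TCP at [0.225, -0.636, 0.227] pointing down, gripper open.
Joint ranges: [-176.03, 176.03], [-82.01, 121.73], [-58.28, 71.71], [-173.87, 95.51], [-174.79, -0.11], [-173.66, 173.66]. Speed limits (degrees/s): [136.94, 136.94, 172.46, 180, 180, 180].

## Interface

Orientations are given as [roll, pitch, yaw] about the fixed x, y, z axes, in that order (R = Rz(yaw) Ry(pitch) Rx(roll)).
In Python, from plant import get_state, capture, close_job, regions_of gives the robot as it stands.
- The arm moves only by the tool jog_arm, never from a script. Its argument "moves" is a list of rows, each a list of 3 entries, a list of its own where there are three numbers: the shift along the tool's x, y, z in cm, then the turn about the tool's z in degrees, then the finger opening in cm, from 0 to 8.76. A call has 1 to 12 rows; each row shifts and turns the commanded pose from where the row before left it, along the tool's axes as they then stand; what a row does not reach is not made up. A row lasts 1/8 s, in which the tool goes at most 62.5 mm and 10.7 degrees, less where a joint would pass 70% of its speed; a pose out of reach is approached as far as the arm can. A call is refused whole if a number of a shift passes 6.25 or a number of a turn 10.7, either way. A call with a gripper value outside its range is refused whole. The fingers move at their own pace and stop on an object; "newtons" is the grip in N (left out, the last holds). Time passes only in rows, so rows that do not move let the fingers close. It gives the time, the measured TCP pose, the force, the opening and the grip force at its end, in the units of the state.
- get_state(): the state, without advancing time (a new reading comes with each control period).
- capture(name): name is "side" or "top" or "wrist"; returns a dict with "pixels" (384x512x3 uint8, blue, green, red), "mtx" (3x3 intrinsics, pixels), "world_from_camera" (4x4, takes a point from camera to world coordinates); the wrist camera has in their place "hand_eye" (4x4, takes a point from camera to tool coordinates, whose origin is the TCP and whose axes are the flange's). Camera axes: x right, y down, z forward; pixel columns grow to the right and rows downward; lengths in m; the calibration is good to about 2 mm. The wrist camera is an equidistant fisheye: a pixel r from the principal point sees the ray r / f radians off the axis. A picture is of the moment at which its call begins: read the wrist's pose just before it. There is no depth.
- close_job(): hands the job in; it is judged then, once.
Trained networks look in a picture, given as the dict that the camera call returned (one of the last four; its "shot" number tells which), for a name from the list of things; names that differ only in an ending like _2 or _b are one class to them, and where a whole thing is asked for, a point or a joint stands for the part that bears it (a point fixed in the world has none). Each returns a list of dicts, best first, with "confidence" (0 to 1); they miss things now and then, are a little off and sometimes report something else, mostly with a low value. They report only what shows in the picture. A call takes as long as a camera call.
- regions_of(picture, thing): "pixels" (384x512 bool, what is visible of it) and "pixel" ([column, row] in pixels, amid what is visible of it).
The state is a dict: "time_s": time; "joints": joint angles; "qd": joint speeds; "joint_torque": joint torques, N m; "tcp_pos": TCP position; "eef_rot": TCP orientation; "contact_force": force on the tool from outside, world axes, zero at the start; "moment": the same for the moment, N m; "gripper_width": finger opening in m; "gripper_force": force on a finger pad.
Only numpy, scipy, OpenCV 4.12 (cv2) and the standard library are available. Lean on these libraries where they do the work, as an engineer would, in place of code of your own. Each camera call takes 0.05 s, during which the arm holds its last target. There are 200 camera calls.

## Task

Finish loading the small glaze mill: take the spare grinding ball off its little stand ring and set it in the gap on top of the three balls in the mill, let go of it, then fit the bayonet lid with its lugs down through the collar's two slots. Turn the lid clockwise (seen from above) against its spring to the half mark, midway between the open mark and the lock, and finish still gripping it there, fully down: the mill must pulse, so the lid must not be turned on until the lock clicks, nor let go. Leave the other things on the table where they are.

Things in the scene. Friction and masses are not known exactly. Their poses are not given: they have to be found in the camera images.
- mill_mouth (a point): Glaze mill, fixed, place and yaw vary: grey round base, steel chamber, aluminium collar 112 mm across. Point: centre of the collar's top face, 96 mm above the table, z up. Opening 80 mm across; two slots 21 mm wide at this frame's +x and -x widen it to 95 mm. Collar 4.5 mm thick, hollow beneath. Chamber floor 74 mm below this point
- half_mark (a point): One of the two half marks: a round black pip on the collar's outer edge, 45 degrees clockwise (from above) of a slot's single-bar open mark; the double bar 89 degrees from the slot is the lock. All marks come twice, half a turn apart. The lid is at half when the black ribs on its disc point at the pips
- mill_seat (a point): Point on the mill's axis, 35 mm below mill_mouth, where the spare ball's centre comes to rest (to about 1.5 mm) on the three like balls (30 mm) nested loosely in the chamber; their tops are 9 mm below this point and 18 mm off the axis, so fingers can reach only about 8 mm below it
- ball_d_center (a point): Centre of the spare grinding ball: white ceramic, 30 mm across, 45 g more or less; it sits in a terracotta stand ring (35 mm across, 14 mm high, fixed), its centre about 24 mm above the table, so fingers can reach about 9 mm below its centre
- lid_bar (a point): Centre of the bar grip on the lid, a black bar 56 mm long (along x), 16 mm wide (along y), 30 mm high; the disc's top is 15 mm below this point, the bar's top 15 mm above it. Seated in the mill it is 23 mm above mill_mouth
- lid: Loose aluminium lid, about 180 g, standing on its plug; origin under the plug's centre. Disc 100 mm across, 8 mm thick; plug 75 mm across, 12 mm long; at its foot two lugs at +x and -x (14 mm wide, 5 mm high, to 44.5 mm from the axis), a black rib on the disc above each. Fits either way round: lid x along mill_mouth x. Seated, it turns clockwise only (negative about z), with 2.5 mm play in height
- switch_ring (a joint): Sprung ring under the collar that the lugs push clockwise, rad: 0 at rest and with the lid just inserted; starts to move once the lid has turned about 0.11; about 0.67 with the lid at half (turned 0.785). The lock's catch begins to resist near 1.05 and clicks behind a lug near 1.48. The spring pushes the lid back with about 0.15 N m at half
- tile: Bystander: flat glaze test tile 72 x 48 x 9 mm. Origin: centre of its underside
- mask_tape: Bystander: flat roll of pale masking tape, 92 mm across, 24 mm high. Origin: centre of its underside
- jar: Bystander: closed glaze jar, 53 mm across, 70 mm high. Origin: centre of its underside
- stilt: Bystander: small three-armed ceramic kiln stilt 44 x 39 x 16 mm. Origin: centre of its underside
- pen: Bystander: felt marker lying down, 131 mm long. Origin: centre of its underside
- ball_d: The same spare ball; origin on its skin, turns with it: use ball_d_center

How it is judged:
By the outcome, as a careful person would: the job done as asked, in the order asked, and still so for the second after the job is handed in, while the arm keeps its last pose, push and grip.
It also fails if it takes over 61 s, if anything falls off the work surface, if the arm or the gripper's body presses on something with over 40 N, if the wrist force passes 120 N, or if a joint passes its speed limit or range.

## Working session

There is one attempt and no reset: what is moved stays moved. The work goes in short steps, Python scripts to look and compute and a tool call to move; the robot and the scene stay as the last step left them, time stands still between calls to the robot, and variables do not carry over. Pictures are saved under pics/ and viewed, at most 10 in all, crops included, and the job is handed in when it is done.

Besides the shell and the picture viewer there is one more tool, called after "Call:" in YAML: its name, and indented under it one key for each argument. jog_arm: Moves the arm, as the interface text tells. Its arguments: {"type":"object","properties":{"moves":{"type":"array"},"newtons":{"type":"number"}},"required":["moves"]}

```bash
mkdir -p pics; cat > h.py <<'E'
import numpy as np, cv2
from plant import get_state, capture, close_job, regions_of
from scipy.spatial.transform import Rotation as R
def T_tool(s):
    T=np.eye(4);T[:3,:3]=R.from_euler('xyz',s['eef_rot'],degrees=True).as_matrix();T[:3,3]=s['tcp_pos'];return T
def ray(p,uv,s=None):
    K=p['mtx'];x=(uv[0]-K[0,2])/K[0,0];y=(uv[1]-K[1,2])/K[1,1]
    if 'hand_eye' in p:
        t=np.hypot(x,y);d=np.array([x/t*np.sin(t),y/t*np.sin(t),np.cos(t)]) if t>0 else np.array([0,0,1.]);W=T_tool(s)@p['hand_eye']
    else: d=np.array([x,y,1.]);W=p['world_from_camera']
    return W[:3,3],W[:3,:3]@d
def onz(p,uv,z,s=None):
    o,d=ray(p,uv,s);return o+d*(z-o[2])/d[2]
def proj(p,X,s=None):
    W=p['world_from_camera'] if 'hand_eye' not in p else T_tool(s)@p['hand_eye']
    c=np.linalg.inv(W)@np.append(X,1);K=p['mtx']
    if 'hand_eye' in p:
        r=np.hypot(c[0],c[1]);t=np.arctan2(r,c[2]);x,y=c[0]/r*t,c[1]/r*t
    else: x,y=c[0]/c[2],c[1]/c[2]
    return np.array([K[0,0]*x+K[0,2],K[1,1]*y+K[1,2]])
E
python3 - <<'E'
from h import *
s=get_state();print(s)
for n,f in (('top','top0'),('side','side0')):
    p=capture(n);cv2.imwrite(f'pics/{f}.png',p['pixels'])
    print(n,p['world_from_camera'].round(3).tolist())
    for t,z in (('ball_d_center',.024),('lid_bar',.035),('lid',.02),('mill_mouth',.096),('half_mark',.094),('tile',0),('mask_tape',.024),('jar',.07),('stilt',0.01),('pen',0.01)):
        for r in regions_of(p,t)[:2]:
            print(t,round(r['confidence'],2),r['pixel'],r['pixels'].sum(),onz(p,r['pixel'],z).round(4))
E
```

```text
{'time_s': 0.0, 'joints': array([-5.40271020e+01,  2.05945814e+01,  6.33272095e-01, -2.11397095e-02,
       -7.01348708e+01, -1.65071275e+01]), 'qd': array([ 0.02858379, -0.10428183, -0.10942259,  0.00775136,  0.06934165,
        0.09441919]), 'joint_torque': array([-2.56829720e-03, -5.82714701e+01,  2.93046731e+01,  6.99692845e+00,
        6.77647971e-03, -1.25423503e-04]), 'tcp_pos': array([ 0.22475919, -0.63596133,  0.22558015]), 'eef_rot': array([ 1.79902137e+02, -8.27765732e-03, -1.60541423e+02]), 'contact_force': array([-0.3888934 ,  0.35783213,  0.17174012]), 'moment': array([-0.02633979, -0.01638287, -0.01485301]), 'gripper_force': 0.0, 'gripper_width': 0.08772799771298145}
top [[0.017, -0.99, 0.14, 0.398], [-1.0, -0.016, 0.008, 0.241], [-0.006, -0.14, -0.99, 1.068], [0.0, 0.0, 0.0, 1.0]]
ball_d_center 0.53 [350.3, 141.6] 189 [0.6579 0.045  0.024 ]
ball_d_center 0.48 [194.5, 124.1] 607 [0.692  0.3872 0.024 ]
lid_bar 0.59 [183.6, 187.4] 1661 [0.5492 0.4041 0.035 ]
lid 0.64 [203.0, 263.8] 718 [0.3882 0.3591 0.02  ]
mill_mouth 0.65 [283.0, 220.7] 2075 [0.4765 0.1939 0.096 ]
half
[... 504 characters left out ...]
381, 0.158], [-0.471, 0.495, -0.73, 0.973], [0.014, -0.823, -0.567, 0.654], [0.0, 0.0, 0.0, 1.0]]
ball_d_center 0.53 [248.3, 159.4] 94 [0.6629 0.0412 0.024 ]
lid_bar 0.78 [204.2, 270.6] 1656 [0.5364 0.4366 0.035 ]
lid 0.58 [204.3, 266.5] 1735 [0.5514 0.4143 0.02  ]
mill_mouth 0.6 [295.2, 205.5] 3250 [0.4444 0.2546 0.096 ]
half_mark 0.85 [291.0, 206.4] 3273 [0.4512 0.2586 0.094 ]
half_mark 0.73 [329.7, 305.2] 559 [0.2954 0.4593 0.094 ]
tile 0.73 [292.4, 207.5] 3225 [0.4959 0.141  0.    ]
tile 0.68 [294.8, 284.2] 886 [0.3931 0.356  0.    ]
mask_tape 0.6 [173.6, 196.6] 865 [0.7293 0.2626 0.024 ]
jar 0.9 [161.0, 230.4] 964 [0.6436 0.4154 0.07  ]
pen 0.71 [329.1, 304.2] 596 [0.3177 0.3806 0.01  ]
```

View pics/top0.png

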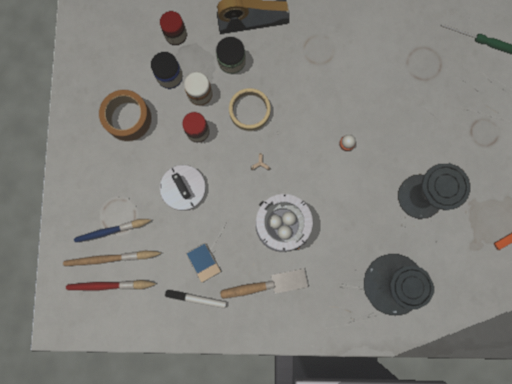

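```bash
python3 - <<'E'
from h import *
p=capture('wrist');print(p['hand_eye'].round(3).tolist(),p['mtx'].tolist())
E
```

```text
[[-0.0, -0.962, -0.272, 0.072], [1.0, -0.0, -0.0, 0.0], [0.0, -0.272, 0.962, -0.158], [0.0, 0.0, 0.0, 1.0]] [[297.3186396354542, 0.0, 253.09403019014604], [0.0, 297.3186396354542, 192.5011633472567], [0.0, 0.0, 1.0]]
```

The top view shows the ball at (348,142), the open mill with three balls at (284,222), and the lid at (183,187) with its bar slanting. Two tall dark things stand at (420,190) and (400,285), on my route. I'll check the side view for their height.

View pics/side0.png

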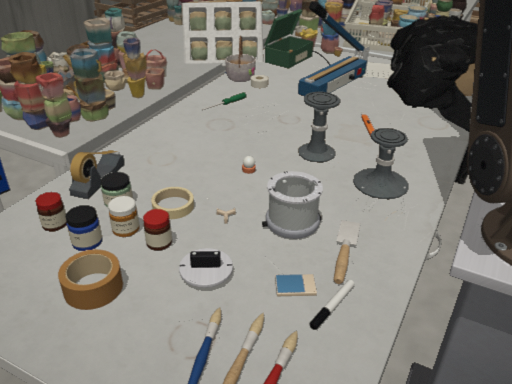

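```bash
python3 - <<'E'
from h import *
p=capture('top');q=capture('side')
# vertical line heights: base centre & top centre in top view
for b,t in (((420,197),(447,187)),((393,286),(410,288))):
    B=onz(p,b,0);o,d=ray(p,t);
    for h in (.1,.15,.2,.25): print(b,B.round(3),h,onz(p,t,h).round(3))
for X in ((.53,-.12,0),(.53,-.12,.2),(.34,-.06,0),(.34,-.06,.15)): print(X,proj(q,np.array(X)).round(0))
E
```

```text
(420, 197) [ 0.541 -0.111  0.   ] 0.1 [ 0.549 -0.133  0.1  ]
(420, 197) [ 0.541 -0.111  0.   ] 0.15 [ 0.541 -0.114  0.15 ]
(420, 197) [ 0.541 -0.111  0.   ] 0.2 [ 0.533 -0.094  0.2  ]
(420, 197) [ 0.541 -0.111  0.   ] 0.25 [ 0.526 -0.075  0.25 ]
(393, 286) [ 0.348 -0.048  0.   ] 0.1 [ 0.349 -0.054  0.1  ]
(393, 286) [ 0.348 -0.048  0.   ] 0.15 [ 0.352 -0.039  0.15 ]
(393, 286) [ 0.348 -0.048  0.   ] 0.2 [ 0.354 -0.023  0.2  ]
(393, 286) [ 0.348 -0.048  0.   ] 0.25 [ 0.357 -0.008  0.25 ]
(0.53, -0.12, 0) [322. 153.]
(0.53, -0.12, 0.2) [329.  81.]
(0.34, -0.06, 0) [386. 183.]
(0.34, -0.06, 0.15) [397. 127.]
```

Side view: the two stands are at about (0.54,-0.11) and (0.35,-0.05), and about 155 mm and 120 mm tall. The TCP at 0.25 clears both. Moving toward the ball.

Call:
jog_arm:
  moves:
    - [[-4.6,3.6,-1.5],0,8.7]
    - [[-4.9,3.8,-0.5],0,8.7]
    - [[-4.9,3.8,0],0,8.7]
    - [[-4.9,3.8,0],0,8.7]
    - [[-4.9,3.8,0],0,8.7]
    - [[-4.9,3.8,0],0,8.7]
    - [[-4.9,3.8,0],0,8.7]
    - [[-4.9,3.8,0],0,8.7]
    - [[-4.9,3.8,0],0,8.7]
    - [[-4.9,3.8,0],0,8.7]
    - [[-4.9,3.8,0],0,8.7]
    - [[-4.9,3.8,0],0,8.7]

```text
time_s: 2.75
tcp_pos: [0.6261, -0.0114, 0.2469]
eef_rot: [-180.0, 0.0, -160.5]
contact_force: [1.8, -1.3, 0.6]
gripper_width: 0.0868
gripper_force: 0.0
```

```bash
python3 - <<'E'
from h import *
s=get_state();p=capture('wrist');print(s['tcp_pos'],s['eef_rot'],s['joints'])
cv2.imwrite('pics/w1.png',p['pixels'])
for t,z in (('ball_d_center',.024),('lid_bar',.035),('mill_mouth',.096)):
    for r in regions_of(p,t)[:2]:
        print(t,round(r['confidence'],2),r['pixel'],r['pixels'].sum(),onz(p,r['pixel'],z,s).round(4))
E
```

```text
[ 0.62609185 -0.01144338  0.24693394] [-1.79990347e+02  3.98209676e-02 -1.60517599e+02] [ 1.67938355e+01  1.52849963e+01 -4.13866650e+00  8.24542728e-03
 -7.05361074e+01 -8.73141827e+01]
ball_d_center 0.77 [283.9, 209.1] 381 [0.6679 0.0478 0.024 ]
ball_d_center 0.17 [437.4, 118.2] 7043 [0.465  0.2153 0.024 ]
lid_bar 0.71 [491.3, 205.4] 1118 [0.5438 0.3873 0.035 ]
mill_mouth 0.83 [436.8, 118.8] 6927 [0.4836 0.1674 0.096 ]
```

View pics/w1.png

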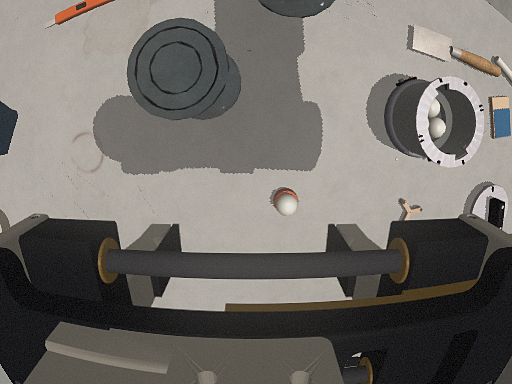

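The wrist view shows the ball at (286,203), the mill collar near (450,121) with dark marks and slots, and part of the lid at the right edge. I'll rectify the collar plane to read the slot yaw.

```bash
cat >> h.py <<'E'
def rectify(p,c,z,half,n,s=None):
    # top-down view of plane z: image right=+x world, up=+y world
    g=np.linspace(-half,half,n);m=np.array([[proj(p,(c[0]+gx,c[1]-gy,z),s) for gx in g] for gy in g],np.float32)
    return cv2.remap(p['pixels'],m[...,0],m[...,1],cv2.INTER_CUBIC)
E
python3 - <<'E'
from h import *
s=get_state();p=capture('wrist');t=capture('top')
c=(.475,.185)
a=rectify(p,c,.096,.09,360,s);b=rectify(t,c,.096,.09,360)
cv2.imwrite('pics/rect1.png',np.hstack([a,b]))
E
```

```text
(no output)
```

View pics/rect1.png

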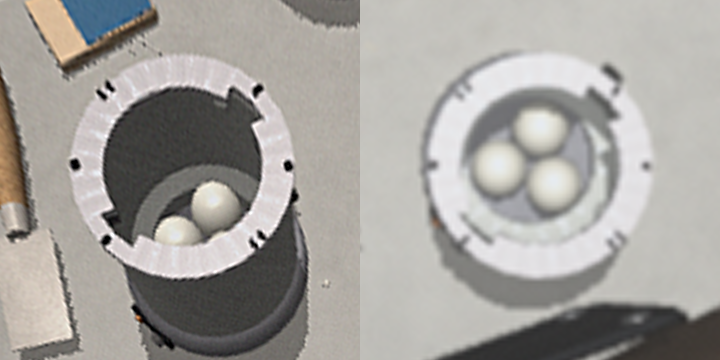

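Collar centre from the two views is (0.476,0.1925) and (0.4743,0.1927). Slots are at about 44.5°/224.5°, pips at about 0°/180° and double bars at about -45°/135°. Next: move over the ball with the tool yaw at -45.5°, so the fingers line up with the slots.

Call:
jog_arm:
  moves:
    - [[-5.0,3.7,0],-5,8.7]
    - [[-0.45,0.95,1.0],-10,8.7]
    - [[0,0,1.4],-10,8.7]
    - [[0,0,1.4],-10,8.7]
    - [[0,0,1.4],-10,8.7]
    - [[0,0,1.4],-10,8.7]
    - [[0,0,1.4],-10,8.7]
    - [[0,0,1.4],-10,8.7]
    - [[0,0,1.4],-10,8.7]
    - [[0,0,1.4],-10,8.7]
    - [[0,0,1.4],-10,8.7]
    - [[0,0,0.7],-10,8.7]

```text
time_s: 4.55
tcp_pos: [0.6595, 0.047, 0.1033]
eef_rot: [180.0, 0.0, -45.3]
contact_force: [-0.7, -0.4, -0.1]
gripper_width: 0.087
gripper_force: 0.0
```

```bash
python3 - <<'E'
from h import *
s=get_state();p=capture('wrist');print(s['tcp_pos'],s['eef_rot'])
q=capture('top');q2=capture('side')
cv2.imwrite('pics/w2.png',p['pixels'])
A=[];b=[]
for n,p in (('w',p),('t',q),('s',q2)):
    for r in regions_of(p,'ball_d_center')[:1]:
        m=r['pixels'];ys,xs=np.where(m)
        (cx,cy),rad=cv2.minEnclosingCircle(np.c_[xs,ys].astype(np.float32))
        # white pixels only
        px=p['pixels'].astype(int);w=m&((px.max(2)-px.min(2))<40)&(px.min(2)>90);yw,xw=np.where(w)
        for nm,uv in (('cent',r['pixel']),('circ',(cx,cy)),('white',(xw.mean(),yw.mean()) if len(xw) else None)):
            if uv is not None: print(n,nm,round(r['confidence'],2),np.round(uv,1),round(rad,1),onz(p,uv,.024,s).round(4))
T=np.linalg.inv(T_tool(s))
E
```

```text
[0.65948652 0.04701065 0.10329098] [ 1.79978484e+02  1.42687149e-02 -4.53106192e+01]
w cent 0.78 [251.2 204.3] 17.9 [0.6589 0.0515 0.024 ]
w circ 0.78 [252.5 201. ] 17.9 [0.6601 0.0487 0.024 ]
w white 0.78 [252.4 201. ] 17.9 [0.6602 0.0487 0.024 ]
s cent 0.53 [249.5 160.9] 6.2 [0.6568 0.0461 0.024 ]
s circ 0.53 [248.4 161.4] 6.2 [0.6581 0.0495 0.024 ]
s white 0.53 [248.5 161.3] 6.2 [0.6579 0.0492 0.024 ]
```

View pics/w2.png

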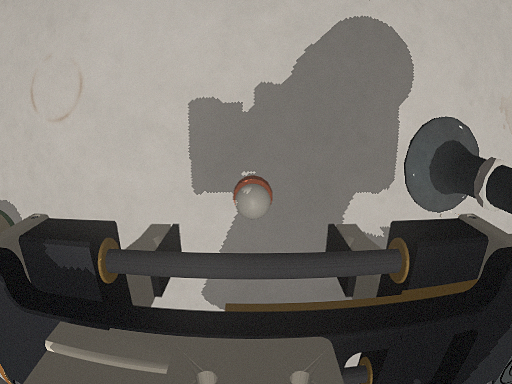

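The ball sits at (253,202), about 1 mm off the tool axis. Descend and grip.

Call:
jog_arm:
  moves:
    - [[-0.1,-0.1,3.0],0,6]
    - [[0,0,3.0],0,5.5]
    - [[0,0,2.0],0,5.0]
    - [[0,0,0.7],0,5.0]
    - [[0,0,0],0,4.0]
    - [[0,0,0],0,3.4]
    - [[0,0,0],0,2.5]
    - [[0,0,0],0,2.5]
    - [[0,0,0],0,2.5]
    - [[0,0,0],0,2.5]
  newtons: 15

```text
time_s: 6.1
tcp_pos: [0.6593, 0.049, 0.0174]
eef_rot: [179.9, 0.0, -45.6]
contact_force: [-3.5, -3.5, 4.1]
gripper_width: 0.0289
gripper_force: 15.0
```

Call:
jog_arm:
  moves:
    - [[0,0,-1.0],0,2.5]
    - [[0,0,-4.0],0,2.5]
    - [[0,0,-5.0],0,2.5]
    - [[0,0,-4.5],0,2.5]
    - [[-4.6,0.6,0],0,2.5]
    - [[-4.6,0.6,0],0,2.5]
    - [[-4.6,0.6,0],0,2.5]
    - [[-4.6,0.6,0],0,2.5]
    - [[-4.6,0.6,0],0,2.5]
    - [[0,0,0],0,2.5]
    - [[0,0,0],0,2.5]

```text
time_s: 7.48
tcp_pos: [0.4781, 0.1939, 0.1626]
eef_rot: [-179.9, -0.0, -45.5]
contact_force: [-0.1, -0.0, -0.4]
gripper_width: 0.0288
gripper_force: 15.0
```

```bash
python3 - <<'E'
from h import *
s=get_state();p=capture('wrist');print(s['tcp_pos'],s['eef_rot'])
a=rectify(p,(.475,.1926),.096,.08,400,s)
for t in ('ball_d_center','lid_bar','mill_mouth'):
    for r in regions_of(p,t)[:2]: print(t,round(r['confidence'],2),r['pixel'],r['pixels'].sum())
b=cv2.resize(p['pixels'],(533,400));cv2.imwrite('pics/m1.png',np.hstack([a,b[:, :400]]))
E
```

```text
[0.47806081 0.19386128 0.16260149] [-1.79882991e+02 -9.15713856e-03 -4.54659832e+01]
ball_d_center 0.77 [248.7, 240.6] 1527
lid_bar 0.65 [81.8, 240.3] 890
mill_mouth 0.89 [259.7, 184.5] 8798
mill_mouth 0.62 [252.4, 242.7] 1487
```

View pics/m1.png

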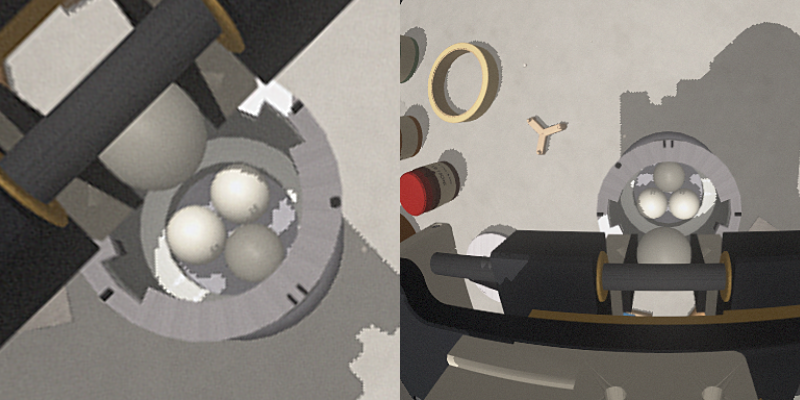

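The rectified collar is centred at (0.4755,0.1924) with the slot line at 45°, and the ball is held centred. Align, descend in two stages and check contact.

Call:
jog_arm:
  moves:
    - [[-0.1,0.3,2.0],-0.3,2.5]
    - [[0,0,3.0],0,2.5]
    - [[0,0,2.5],0,2.5]
    - [[0,0,1.5],0,2.5]
    - [[0,0,0.8],0,2.5]
    - [[0,0,0.5],0,2.5]
    - [[0,0,0],0,2.5]

```text
time_s: 8.55
tcp_pos: [0.475, 0.1919, 0.0587]
eef_rot: [-180.0, -0.0, -45.2]
contact_force: [-0.8, 0.4, -0.5]
gripper_width: 0.0286
gripper_force: 15.0
```

Call:
jog_arm:
  moves:
    - [[0,0,0.3],0,2.5]
    - [[0,0,0.15],0,2.5]
    - [[0,0,0],0,2.5]

```text
time_s: 8.93
tcp_pos: [0.4752, 0.192, 0.0547]
eef_rot: [-180.0, -0.0, -45.2]
contact_force: [-1.6, -0.9, 4.0]
gripper_width: 0.0289
gripper_force: 15.0
```

Contact is about 4 N, so the ball is resting on the three. Release gently and lift.

Call:
jog_arm:
  moves:
    - [[0,0,0],0,3.2]
    - [[0,0,0],0,3.6]
    - [[0,0,0],0,4.0]
    - [[0,0,0],0,4.0]
    - [[0,0,-0.5],0,4.0]
    - [[0,0,-1.5],0,4.0]
    - [[0,0,-3.0],0,4.0]
    - [[0,0,-4.5],0,4.0]
    - [[0,0,-5.0],0,5.0]
    - [[0,0,0],0,6.0]

```text
time_s: 10.18
tcp_pos: [0.477, 0.1932, 0.2048]
eef_rot: [-179.5, -0.1, -45.2]
contact_force: [-0.5, -0.1, -0.2]
gripper_width: 0.0546
gripper_force: 0.0
```

```bash
python3 - <<'E'
from h import *
s=get_state();p=capture('wrist');print(s['tcp_pos'],s['eef_rot'],s['gripper_width'])
c=(.4755,.1924)
a=rectify(p,c,.096,.08,380,s)
for r in regions_of(p,'ball_d_center')[:2]: print('ball',round(r['confidence'],2),r['pixel'],r['pixels'].sum(),onz(p,r['pixel'],.068,s))
t=capture('top');b=rectify(t,(.548,.402),.035,.08,380)
for r in regions_of(t,'lid_bar')[:1]:
    k=t['pixels'].max(2)<70; print('top',r['pixel'],onz(t,r['pixel'],.03))
for r in regions_of(p,'lid_bar')[:2]: print('lid',round(r['confidence'],2),r['pixel'],onz(p,r['pixel'],.03,s))
cv2.imwrite('pics/m2.png',np.hstack([a,b]))
E
```

```text
[0.47695021 0.19315297 0.20478812] [-1.79472664e+02 -8.54682119e-02 -4.51956464e+01] 0.05458159017853324
ball 0.6 [255.2, 185.9] 624 [0.47555814 0.19499543 0.068     ]
top [184.3, 186.7] [0.55148048 0.40347431 0.03      ]
lid 0.61 [106.3, 216.4] [0.57807524 0.36818488 0.03      ]
lid 0.55 [46.8, 174.5] [0.6844923  0.39206998 0.03      ]
```

View pics/m2.png

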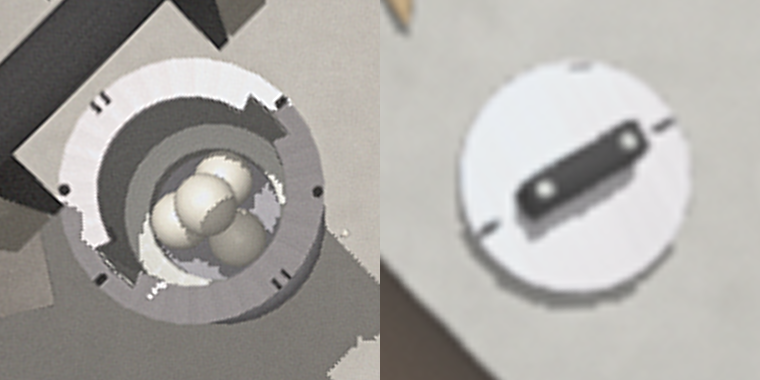

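The spare ball sits centred on top of the three at (207,205). Collar reads (0.4757,0.192), yaw 44.7°. The right half shows the lid at about (0.552,0.407), yaw 30.5°. Moving above the lid.

Call:
jog_arm:
  moves:
    - [[-2.5,-5.1,0],0,5.0]
    - [[-2.5,-5.1,0],0,5.0]
    - [[-2.5,-5.1,0],0,5.0]
    - [[-2.4,-5.1,0],0,5.0]
    - [[0,0,0.7],-9.5,5.0]
    - [[0,0,0.7],-9.5,5.0]
    - [[0,0,0.7],-9.5,5.0]
    - [[0,0,0.7],-9.5,5.0]
    - [[0,0,0.7],-9.5,5.0]
    - [[0,0,0.7],-9.5,5.0]
    - [[0,0,0.7],-9.4,5.0]
    - [[0,0,0.7],-9.3,5.0]

```text
time_s: 11.92
tcp_pos: [0.5494, 0.4052, 0.1412]
eef_rot: [179.9, 0.2, 30.8]
contact_force: [0.4, 0.7, -0.4]
gripper_width: 0.0506
gripper_force: 0.0
```

```bash
python3 - <<'E'
from h import *
s=get_state();p=capture('wrist');print(s['tcp_pos'],s['eef_rot'],s['gripper_width'])
a=rectify(p,(.552,.406),.020,.08,380,s);b=rectify(p,(.552,.406),.050,.08,380,s)
for r in regions_of(p,'lid_bar')[:2]: print('lid',round(r['confidence'],2),r['pixel'],onz(p,r['pixel'],.03,s))
cv2.imwrite('pics/l1.png',np.hstack([a,b]))
E
```

```text
[0.54944014 0.40522411 0.1412062 ] [1.79943251e+02 1.54162987e-01 3.07748150e+01] 0.050568527596069335
lid 0.63 [250.3, 179.7] [0.55731008 0.41267817 0.03      ]
```

View pics/l1.png

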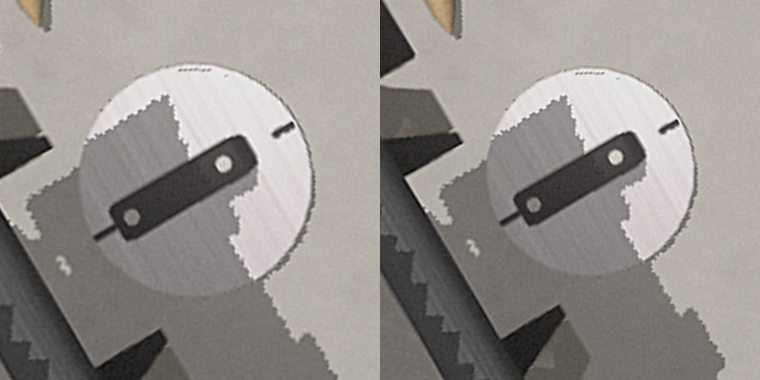

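The lid disc is centred at about (0.5545,0.410) with the bar at 30.2°. Shift, descend and grip the bar.

Call:
jog_arm:
  moves:
    - [[0.6,-0.1,3.0],0.6,5.0]
    - [[0,0,4.0],0,5.0]
    - [[0,0,3.0],0,5.0]
    - [[0,0,1.3],0,4.5]
    - [[0,0,0.5],0,4.0]
    - [[0,0,0],0,3.0]
    - [[0,0,0],0,2.2]
    - [[0,0,0],0,1.2]
    - [[0,0,0],0,1.0]
    - [[0,0,0],0,1.0]
    - [[0,0,0],0,1.0]
  newtons: 40

```text
time_s: 13.4
tcp_pos: [0.5549, 0.4101, 0.026]
eef_rot: [-180.0, -0.1, 29.9]
contact_force: [-1.2, 0.0, 7.0]
gripper_width: 0.0159
gripper_force: 40.0
```

Bar gripped (15.9 mm, 40 N). Lift, carry to above the mill and turn to yaw 44.7°.

Call:
jog_arm:
  moves:
    - [[0,0,-2.0],0,1.0]
    - [[0,0,-5.0],0,1.0]
    - [[0,0,-5.0],0,1.0]
    - [[0,0,-2.0],0,1.0]
    - [[-3.5,3.0,0],0,1.0]
    - [[-3.6,3.0,0],0,1.0]
    - [[-3.6,3.0,0],0,1.0]
    - [[-3.5,3.0,0],0,1.0]
    - [[-3.5,2.9,0],0,1.0]
    - [[0,0,0],-7.4,1.0]
    - [[0,0,0],-7.4,1.0]
    - [[0,0,0],0,1.0]
  newtons: 60

```text
time_s: 14.9
tcp_pos: [0.4752, 0.1922, 0.1659]
eef_rot: [-180.0, -0.0, 44.6]
contact_force: [1.0, 0.5, -2.2]
gripper_width: 0.0154
gripper_force: 60.0
```

```bash
python3 - <<'E'
from h import *
s=get_state();p=capture('wrist');print(s['tcp_pos'],s['eef_rot'],s['gripper_width'],s['contact_force'])
zl=s['tcp_pos'][2]-.006
c=(.4757,.1922)
a=rectify(p,c,zl,.08,380,s);q=capture('top')
b=rectify(q,c,.096,.08,380);cv2.imwrite('pics/f1.png',np.hstack([a,b]))
E
```

```text
[0.47519779 0.19215493 0.16588392] [-1.79994417e+02 -4.58689616e-02  4.46014434e+01] 0.015384219509022488 [ 1.02733301  0.46092372 -2.21339535]
```

View pics/f1.png

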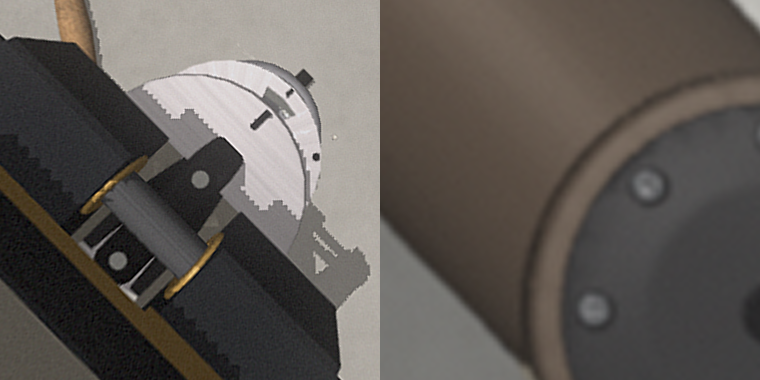

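Left half: rib at (262,121), slot at (277,103) and open bar at (290,93) line up radially. Lowering gently.

Call:
jog_arm:
  moves:
    - [[0,0,2.5],0,1.0]
    - [[0,0,1.0],0,1.0]
    - [[0,0,0.5],0,1.0]
    - [[0,0,0.4],0,1.0]
    - [[0,0,0.4],0,1.0]
    - [[0,0,0],0,1.0]

```text
time_s: 15.75
tcp_pos: [0.4753, 0.1923, 0.117]
eef_rot: [-180.0, 0.0, 44.7]
contact_force: [0.4, 0.7, -2.6]
gripper_width: 0.0156
gripper_force: 60.0
```

The lugs are in the slots with no contact. Continue down.

Call:
jog_arm:
  moves:
    - [[0,0,0.3],0,1.0]
    - [[0,0,0.3],0,1.0]
    - [[0,0,0.2],0,1.0]
    - [[0,0,0],0,1.0]

```text
time_s: 16.25
tcp_pos: [0.4752, 0.1923, 0.11]
eef_rot: [180.0, -0.0, 44.7]
contact_force: [-3.7, -0.1, 8.3]
gripper_width: 0.0155
gripper_force: 60.0
```

Disc seated at TCP z 0.110 with 10 N contact, as predicted. Now turn clockwise.

Call:
jog_arm:
  moves:
    - [[0,0,0],4,1.0]
    - [[0,0,0],5,1.0]
    - [[0,0,0],5,1.0]
    - [[0,0,0],5,1.0]
    - [[0,0,0],5,1.0]
    - [[0,0,0],5,1.0]
    - [[0,0,0],5,1.0]
    - [[0,0,0],5,1.0]
    - [[0,0,0],0,1.0]

```text
time_s: 17.38
tcp_pos: [0.4761, 0.192, 0.11]
eef_rot: [180.0, -0.1, 5.7]
contact_force: [1.9, -4.9, 4.6]
gripper_width: 0.0157
gripper_force: 60.0
```

```bash
python3 - <<'E'
from h import *
s=get_state();print(s['tcp_pos'],s['eef_rot'],s['contact_force'],s['moment'],s['gripper_width'],s['gripper_force'])
E
```

```text
[0.47612502 0.19198775 0.10998683] [ 1.79966765e+02 -8.78040763e-02  5.68250335e+00] [ 1.86956513 -4.94597574  4.59134499] [-1.68894657 -0.44423381  0.00462424] 0.01568604356746978 59.99617338180542
```

Turned to yaw 5.7° as commanded. Finish to about -0.3°, then check rib against pip.

Call:
jog_arm:
  moves:
    - [[0,0,0],3,1.0]
    - [[0,0.03,0],3,1.0]
    - [[0,0,0],0,1.0]
    - [[0,0,0],0,1.0]

```text
time_s: 17.88
tcp_pos: [0.4761, 0.1917, 0.11]
eef_rot: [180.0, -0.1, -0.2]
contact_force: [0.8, -4.4, 5.3]
gripper_width: 0.0156
gripper_force: 60.0
```

```bash
python3 - <<'E'
from h import *
s=get_state();print(s['tcp_pos'],s['eef_rot'],s['contact_force'],s['moment'],s['gripper_width'],s['gripper_force'])
p=capture('wrist');c=(.5,.1922)
a=rectify(p,c,.104,.045,380,s);b=rectify(p,c,.096,.045,380,s);cv2.imwrite('pics/f2.png',np.hstack([a,b]))
E
```

```text
[0.47607866 0.19168194 0.10996203] [ 1.79976418e+02 -8.41959421e-02 -2.42689842e-01] [ 0.79976344 -4.38164296  5.29421709] [-1.58213023 -0.22901593  0.12452721] 0.015602963114071142 59.998478293418884
```

View pics/f2.png

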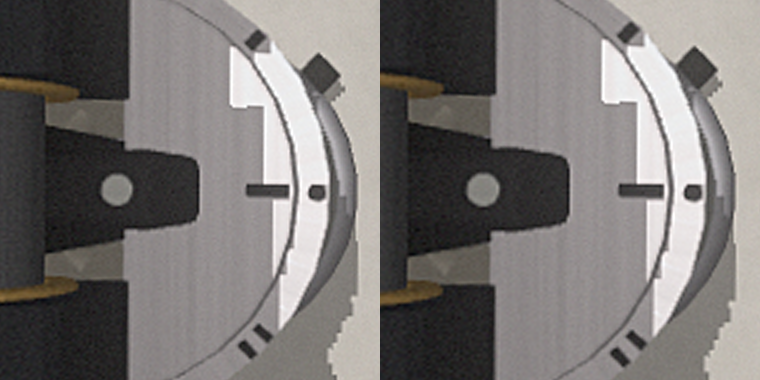

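The rib (y≈190) points straight at the pip (y≈191). The disc is flush on the collar with about 7 N of down push, and the spring torque reads 0.12 N m. Handing in.

```bash
python3 -c "
from h import *
print(close_job())"
```

```text
the job is handed in; nothing more can be done
None
```

I set the spare ball on the three balls in the mill, seated the lid and turned it to the half mark (ribs on the pips), and handed the job in at about 18 s with the lid still gripped and pressed down; no verdict came back.

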